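# Set the bench light's arm to the red clip

## Robot

A 7-joint arm with a two-finger parallel gripper is mounted at the origin on a cart in front of the work surface, level with it; the furniture and walls round the work are solid. World frame = base frame: x ahead of the robot, y to its left, z up, the work surface at z = 0. Lengths are in m, angles in rad, forces in N, time in s.
With the tool pointing down it reaches from about 0.4 to 0.85 m from the base axis. Payload 6.9 kg.
Tool frame: the origin (TCP) lies midway between the tips of the shut fingers; the grasp point (between the pads) lies 19 mm behind it (ctrl.grip_point_offset is the distance from the TCP to the grasp point, in m); x points along the fingers, y is the direction in which the jaws open and shut, and the axes are right-handed (so a half turn about x gives the same grasp; the last joint's range is limited). The gripper opens to 85 mm and grips with 20 to 120 N. Pads are 22 mm wide; open, the fingers measure 114 mm over their backs; the gripper's body (76 mm by 85 mm) begins 54 mm behind the grasp point. The pads swing forward as they close: fully open they stand 13 mm farther back than shut.
Start: joints at [1.391, 0.507, -0.238, 1.5, 0.126, 1.149, -0.155], TCP at [0.176, -0.6, 0.231] pointing down, gripper open.
Joint ranges: [-3.08, 3.08], [-0.24, 2.05], [-1.43, 1.35], [0, 2.5], [-1.52, 4.66], [0.17, 1.96], [-2.89, 2.89]. Speed limits (rad/s): [2.39, 2.39, 3.14, 3.14, 3.14, 3.14, 3.14].

## Interface

Orientations are given as a 3x3 rotation matrix whose columns are the frame's x, y, z axes.
In Python, from plant import ctrl gives the robot as it stands. The module is installed in compiled form; this text tells all that it offers. Calls block until the motion is done:
- ctrl.move_to(position, orientation): joint-space move of the TCP to a pose.
- ctrl.servo_line(position, frame=None, velocity=0.15, stop_force=None): straight line of the TCP; frame=None keeps the orientation; velocity is the mean speed in m/s. With stop_force (N) it stops when the force on the tool has changed by that much, and returns True; else False.
- ctrl.set_joints(angles): joint-space move.
- ctrl.gripper_to(opening, strength=None): opening from 0.0 (shut) to 1.0 (fully open); strength is the grip in N (None keeps the last); returns when the fingers have stopped.
- ctrl.sleep(seconds).
- ctrl.solve_ik(position, orientation): joint angles nearest the present ones, or None.
- ctrl.sense(): the state.
- ctrl.read_camera(name): name is "side" or "top"; returns a dict with "color" (384x512x3 uint8, blue, green, red), "range_z" (384x512 float32, m along the optical axis (not along the pixel's ray), 0 where there is no reading), "camera_matrix" (3x3 intrinsics, pixels), "k1" (the pictures are not rectified: a ray, as slopes to the right and down, at radius r is drawn at 1 + k1 r^2 times it, then the intrinsics apply), "rvec" (rotation vector, rad) and "tvec" (3), from world to camera coordinates, as OpenCV has them. Camera axes: x right, y down, z forward; pixel columns grow to the right and rows downward; lengths in m; the calibration is good to about 2 mm. A picture is of the moment at which its call begins.
A pose or a line that the arm cannot do raises ctrl.Unreachable and nothing moves.
- ctrl.sign_off(): hands the job in, once; it reports no verdict.
The state is a dict: "t": time; "joint_pos": joint angles; "dq": joint speeds; "effort": joint torques, N m; "tool_pos": TCP position; "ee_rot": TCP orientation; "contact_force": force on the tool from outside, world axes, zero at the start; "ft_torque": the same for the moment, N m; "width": opening from 0.0 (shut) to 1.0 (fully open).
Only numpy, scipy, OpenCV 4.12 (cv2) and the standard library are available. Lean on these libraries where they do the work, as an engineer would, in place of code of your own. Each camera call takes 0.05 s, during which the arm holds its last target.

## Task

Raise the yellow bench light's stiff arm until it points along the line of the red clip on its dial (not the blue one), let go of it and make sure that the arm stays there. Leave the red clip where it is.

Things in the scene. Friction and masses are not known exactly. Their poses are not given: they have to be found in the camera images.
- light_pivot (a point): Pivot of a small bench light fixed to the worktop (dark foot 90 x 130 mm, 16 high), 85 mm up. x: the level pivot axis, away from the robot, give or take the light's yaw (up to 0.4 rad); y: level, to the robot's left, where the arm points at angle 0; z up. Fixed white dial disc, diameter 120, faces the robot, 16 to 19 mm out along -x; a red and, higher, a blue clip on its rim.
- light_head (a point): Centre of the light's head: yellow drum with dark ribs and flat black ends, diameter 36 mm, 44 long along the pivot's axis x; fixed to the arm (bar 10 x 12 mm), 150 mm from the pivot. Its y axis points out along the arm. It can be pinched from above by its flat ends and led in an arc about the pivot; it may turn between the pads while the gripper stays upright.
- red_marker (a point): Middle of the red clip on the dial's rim: 10 x 28 x 12 mm (across the dial, radially, along the rim), 66 mm from the pivot's axis and 17.5 mm to -x of the pivot. Its y axis points radially out from the pivot's axis: the direction the arm must take. Friction keeps the clip on the dial; the arm passes behind the dial without touching it.
- light_arm (a joint): Angle of the arm above level, rad: 0 level, 1.57 straight up, 1.75 the stop; it starts low, below the red clip. Friction (0.45 N m, against at most 0.25 N m of weight) holds the arm wherever it is left; raising it takes about 5 N at the head.

How it is judged:
At the end, for the whole second after the job is handed in: The light's arm points within 10 degrees of the direction of the red clip and rests there by itself (turning at less than 0.03 rad/s) (angle between the y axis of light_head and the y axis of red_marker, either way round below 0.175 rad and velocity of joint light_arm between -0.03 and 0.03 rad/s); the robot touches nothing.
It fails at once if the red clip is pushed more than 10 mm along the dial (distance of red_marker from where it was at the start of the episode above 0.01 m).
It also fails if it takes over 32 s, if anything falls off the work surface, if the arm or the gripper's body presses on something with over 40 N, if the wrist force passes 120 N, or if a joint passes its speed limit or range.

## Working session

There is one attempt and no reset: what is moved stays moved. The work goes in short steps, each a Python script; the robot and the scene stay as the last script left them, time stands still between calls to the robot, and variables do not carry over. Pictures are saved under pics/ and viewed, and the job is handed in when it is done.

```bash
mkdir -p pics && python3 - <<'E'
from plant import ctrl
import cv2, numpy as np
s=ctrl.sense(); print(s['t'],s['tool_pos'],s['width'])
for n in ['side','top']:
    c=ctrl.read_camera(n); cv2.imwrite(f'pics/{n}0.png',c['color']); np.savez(f'{n}0.npz',**c)
    R=cv2.Rodrigues(np.array(c['rvec'],float))[0]; print(n,(-R.T@np.array(c['tvec']).ravel()).round(3),R[2].round(3),c['k1'],np.array(c['camera_matrix']).tolist(),(c['range_z']>0).mean())
E
```

```text
0.0 [ 0.17599509 -0.59919818  0.23044041] 1.0023598442977657
side [ 0.438 -0.607  0.688] [ 0.144  0.739 -0.658] -0.1232629859957957 [[470.8141344031283, 0.0, 252.18616428350137], [0.0, 470.8141344031283, 185.75945980836684], [0.0, 0.0, 1.0]] 0.9957021077473959
top [ 0.441 -0.001  0.96 ] [ 0.104  0.027 -0.994] -0.04032070242204015 [[387.14749804373486, 0.0, 248.95185581490009], [0.0, 387.14749804373486, 194.54122590394914], [0.0, 0.0, 1.0]] 0.9960784912109375
```

View pics/side0.png

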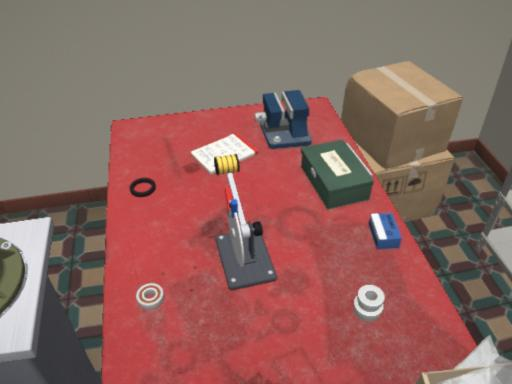

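View pics/top0.png

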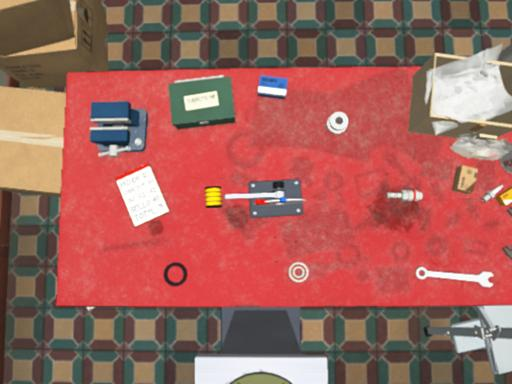

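The side view shows the foot at about (246,260), the dial nearly edge-on at (238,235), the blue clip at (235,207), red at about (229,193) and the yellow head at (227,164). In the top view the head is at (213,196), the foot at (276,198), red at (261,202) and blue at (282,200). I'll measure these next.

```bash
cat > h.py <<'E'
import numpy as np, cv2
def load(n): return dict(np.load(n))
def cam(c):
    R=cv2.Rodrigues(np.array(c['rvec'],float).ravel())[0]; t=np.array(c['tvec'],float).ravel(); return R,t,-R.T@t
def slopes(c,px):
    px=np.atleast_2d(np.asarray(px,float)); K=c['camera_matrix']; 
    return cv2.undistortPoints(px[:,None,:],K,np.array([float(c['k1']),0,0,0]))[:,0]
def rays(c,px):
    R,t,o=cam(c); s=slopes(c,px); d=np.c_[s,np.ones(len(s))]@R; return o,d   # d scaled so z_cam=1
def cloud(c,mask):
    v,u=np.nonzero(mask&(c['range_z']>0)); o,d=rays(c,np.c_[u,v]); return o+d*c['range_z'][v,u][:,None],np.c_[u,v]
def onplane(c,px,n,p0):
    o,d=rays(c,px); k=((p0-o)@n)/(d@n); return o+d*k[:,None]
def masks(c):
    h=cv2.cvtColor(c['color'],cv2.COLOR_BGR2HSV).astype(int); H,S,V=h[...,0],h[...,1],h[...,2]
    return dict(yel=(abs(H-27)<8)&(S>130)&(V>90), blue=(abs(H-112)<14)&(S>140)&(V>60), white=(S<50)&(V>140), red=((H<8)|(H>172))&(S>150)&(V>90), dark=(V<80)&(S<130))
E
python3 - <<'E'
from h import *
for n,roi in (('side',(140,140,200,300)),('top',(190,160,130,70))):
    c=load(n+'0.npz'); x,y,w,hh=(190,140,100,150) if n=='side' else roi
    im=c['color'][y:y+hh,x:x+w]; k=4 if n=='side' else 6
    cv2.imwrite(f'pics/{n}0z.png',cv2.resize(im,None,fx=k,fy=k,interpolation=cv2.INTER_CUBIC))
    m=masks(c)
    z=np.zeros(c['range_z'].shape,bool); z[y:y+hh,x:x+w]=1
    for q in m:
        P,uv=cloud(c,m[q]&z)
        if q!='red': P=P
        k=P[:,2]>0.03; P=P[k];uv=uv[k]
        if len(P): print(n,q,len(P),np.median(P,0).round(3),P.min(0).round(3),P.max(0).round(3),np.median(uv,0))
E
```

```text
side yel 297 [0.526 0.088 0.134] [0.506 0.081 0.114] [0.545 0.108 0.142] [227. 164.]
side blue 70 [ 0.515 -0.054  0.157] [ 0.511 -0.056  0.131] [ 0.519 -0.046  0.166] [233. 206.]
side white 514 [ 0.528 -0.03   0.106] [ 0.503 -0.105  0.084] [0.548 0.113 0.165] [239. 218.]
side red 93 [ 0.512 -0.007  0.138] [ 0.509 -0.021  0.095] [0.548 0.088 0.15 ] [228. 196.]
side dark 255 [ 0.546 -0.051  0.089] [ 0.504 -0.058  0.03 ] [0.562 0.104 0.142] [253. 231.]
top yel 264 [0.525 0.098 0.138] [0.505 0.085 0.122] [0.544 0.115 0.143] [213. 196.]
top blue 25 [ 0.515 -0.049  0.164] [ 0.511 -0.056  0.123] [ 0.519 -0.043  0.168] [283. 199.]
top white 390 [ 0.528 -0.013  0.106] [ 0.51  -0.101  0.058] [0.541 0.074 0.152] [265. 196.]
top red 78 [0.513 0.005 0.139] [ 0.502 -0.017  0.113] [0.547 0.119 0.15 ] [257. 201.]
top dark 88 [ 0.553 -0.038  0.096] [ 0.503 -0.055  0.073] [0.562 0.112 0.142] [276. 185.]
```

```bash
ls pics
```

```text
side0.png
side0z.png
top0.png
top0z.png
```

View pics/side0z.png

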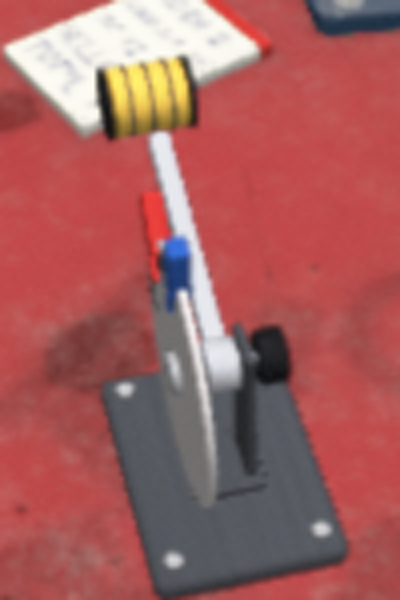

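View pics/top0z.png

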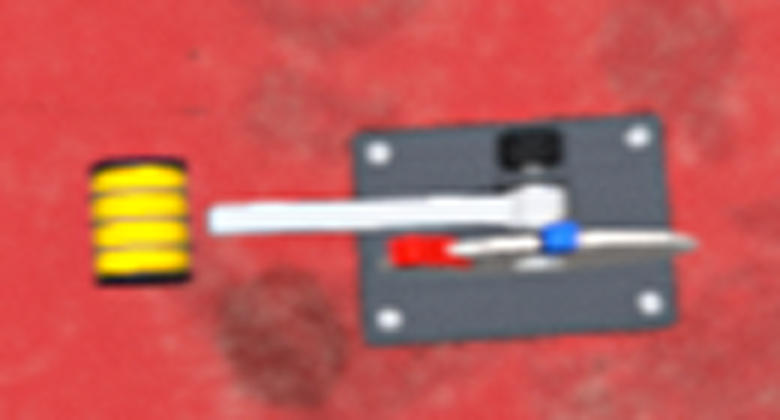

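The zoomed views show both clips cleanly. In the side crop red is at crop pixel (153,235) and blue at (176,262). In the top crop red is at (420,250). Next I'll get the light's frame from the foot bolts and the clip angle from depth points.

```bash
python3 - <<'E'
from h import *
c=load('top0.npz')
# foot: dark-grey blob on table, top face z=.016
h=cv2.cvtColor(c['color'],cv2.COLOR_BGR2HSV)
yaws=[]
for n,box in (('top',(240,170,80,55)),('side',(205,225,85,70))):
    c=load(n+'0.npz'); x,y,w,hh=box
    g=cv2.cvtColor(c['color'],cv2.COLOR_BGR2HSV); m=np.zeros(g.shape[:2],np.uint8)
    k=(g[...,1]<110)&(c['range_z']>0); m[y:y+hh,x:x+w]=k[y:y+hh,x:x+w]
    P,uv=cloud(c,m>0); s=(P[:,2]>.008)&(P[:,2]<.024); 
    Q=P[s]; r=cv2.minAreaRect((Q[:,:2]*1000).astype(np.float32)); print(n,'foot rect mm',r,len(Q))
    # bolts
    b=(g[...,1]<60)&(g[...,2]>150); P,uv=cloud(c,b&(m>0)); s=P[:,2]<.03; mm=np.zeros_like(m); mm[uv[s][:,1],uv[s][:,0]]=1
    nn,_,st,ce=cv2.connectedComponentsWithStats(mm)
    for i in range(1,nn):
        if st[i,4]>=3: print(ce[i].round(1),st[i,4],onplane(c,ce[i],np.array([0,0,1.]),np.array([0,0,.018]))[0].round(4))
for n in('side','top'):
    c=load(n+'0.npz'); m=masks(c)
    for q,lo in(('red',.1),('blue',.1),('yel',.1)):
        P,uv=cloud(c,m[q]); s=(P[:,2]>lo)&(abs(P[:,0]-.53)<.05)&(abs(P[:,1])<.13)
        if q=='red': s&=(P[:,0]<.522)&(P[:,1]<.06)
        P=P[s];print(n,q,len(P),P.mean(0).round(4),np.percentile(P,[3,97],axis=0).round(3).tolist())
        if q=='red': print(P[np.argsort(P[:,1])][::6].round(3).tolist())
E
```

```text
top foot rect mm ((532.0410766601562, -38.232337951660156), (88.99000549316406, 129.65835571289062), 3.143030881881714) 1280
[295.6 182.4] 13 [ 0.5692 -0.0896  0.018 ]
[252.5 185. ] 12 [0.5636 0.0161 0.018 ]
[264.5 192. ] 6 [ 0.5461 -0.0132  0.018 ]
[294. 198.] 15 [ 0.5308 -0.085   0.018 ]
[297.8 210. ] 10 [ 0.5014 -0.0937  0.018 ]
[254.3 212.8] 12 [0.4954 0.012  0.018 ]
side foot rect mm ((532.5059814453125, -41.008636474609375), (88.72637939453125, 130.7391357421875), 3.20690655708313) 2077
[220.8 237. ] 10 [0.4959 0.0113 0.018 ]
[269.8 271.9] 12 [ 0.5695 -0.0908  0.018 ]
[232.9 279.6] 15 [ 0.5017 -0.0944  0.018 ]
side red 89 [ 0.5121 -0.0063  0.137 ] [[0.509, -0.018, 0.12], [0.517, 0.005, 0.149]]
[[0.509, -0.021, 0.121], [0.512, -0.016, 0.12], [0.51, -0.014, 0.123], [0.512, -0.011, 0.121], [0.513, -0.01, 0.122], [0.51, -0.009, 0.131], [0.514, -0.008, 0.139], [0.512, -0.007, 0.141], [0.51, -0.006, 0.136], [0.516, -0.004, 0.145], [0.517, -0.002, 0.145], [0.513, -0.002, 0.143], [0.51, -0.0, 0.144], [0.51, 0.001, 0.15], [0.509, 0.003, 0.144]]
side blue 70 [ 0.5146 -0.0526  0.1558] [[0.511, -0.056, 0.135], [0.518, -0.047, 0.165]]
side yel 297 [0.5257 0.0895 0.1324] [[0.508, 0.083, 0.118], [0.544, 0.102, 0.141]]
top red 49 [ 0.5129 -0.0018  0.1412] [[0.509, -0.014, 0.126], [0.518, 0.009, 0.15]]
[[0.511, -0.017, 0.117], [0.51, -0.01, 0.133], [0.518, -0.006, 0.136], [0.516, -0.004, 0.138], [0.513, -0.002, 0.145], [0.511, 0.0, 0.144], [0.515, 0.004, 0.149], [0.513, 0.007, 0.145], [0.509, 0.009, 0.142]]
top blue 25 [ 0.5149 -0.0491  0.1624] [[0.511, -0.054, 0.15], [0.519, -0.043, 0.167]]
top yel 264 [0.5245 0.0989 0.1368] [[0.506, 0.085, 0.127], [0.543, 0.114, 0.142]]
```

```bash
python3 - <<'E'
from h import *
from scipy.optimize import least_squares
yaw=.053; X=np.array([np.cos(yaw),np.sin(yaw),0]); Y=np.array([-np.sin(yaw),np.cos(yaw),0])
F=np.array([.5324,-.0388,.085])
for n in('side','top'):
    c=load(n+'0.npz'); m=masks(c)
    g=cv2.cvtColor(c['color'],cv2.COLOR_BGR2HSV).astype(int)
    P,uv=cloud(c,(g[...,1]<70)&(g[...,2]>90)); L=np.c_[(P-F)@X,(P-F)@Y,P[:,2]]
    s=(L[:,0]<-.010)&(L[:,0]>-.03)&(abs(L[:,1])<.09)&(L[:,2]>.026); D=L[s]
    print(n,'dial',len(D),D.min(0).round(3),D.max(0).round(3),np.median(D,0).round(4))
    # outer rim points per z bin
    for z in np.arange(.03,.15,.01):
        k=abs(D[:,2]-z)<.005
        if k.sum(): print('  z%.2f y %.4f %.4f'%(z,D[k,1].min(),D[k,1].max()),k.sum())
    s=(L[:,0]>-.010)&(L[:,0]<.02)&(L[:,1]<.13)&(L[:,1]>-.04)&(L[:,2]>.08); A=L[s]
    print('arm x',np.median(A[:,0]), 'line z(y)',np.polyfit(A[:,1],A[:,2],1),len(A))
    P,uv=cloud(c,m['yel']); L=np.c_[(P-F)@X,(P-F)@Y,P[:,2]]; s=(abs(L[:,0])<.05)&(abs(L[:,1])<.2)&(L[:,2]>.1); L=L[s]
    r=least_squares(lambda q:np.hypot(L[:,1]-q[0],L[:,2]-q[1])-.018,[.14,.12],loss='soft_l1',f_scale=.001).x
    print('head y z',r,'x',np.percentile(L[:,0],[1,50,99]),'world',(F+r[0]*Y+np.median(L[:,0])*X)[:2])
    print('=> pivot y from R150:',r[0]-np.sqrt(.15**2-(r[1]-.085)**2),'angle',np.arcsin((r[1]-.085)/.15))
E
```

```text
side dial 515 [-0.022 -0.066  0.028] [-0.012  0.049  0.165] [-0.0179 -0.0205  0.0921]
  z0.03 y -0.0295 0.0201 14
  z0.04 y -0.0381 0.0278 27
  z0.05 y -0.0568 0.0456 43
  z0.06 y -0.0609 0.0433 34
  z0.07 y -0.0641 0.0493 45
  z0.08 y -0.0661 0.0486 45
  z0.09 y -0.0660 0.0433 77
  z0.10 y -0.0653 0.0352 56
  z0.11 y -0.0617 0.0258 46
  z0.12 y -0.0574 0.0248 43
  z0.13 y -0.0499 -0.0088 38
  z0.14 y -0.0357 0.0384 39
arm x 0.0005619599081032886 line z(y) [0.2411335  0.09379414] 409
head y z [0.14093599 0.12289535] x [-0.01879563  0.00015111  0.01883019] world [0.52508478 0.1019461 ]
=> pivot y from R150: -0.004198234035727166 angle 0.25540328938319407
top dial 193 [-0.023 -0.062  0.029] [-0.011  0.054  0.166] [-0.0186 -0.009   0.0986]
  z0.03 y -0.0272 0.0139 5
  z0.04 y -0.0218 0.0285 8
  z0.05 y -0.0470 0.0427 13
  z0.06 y -0.0296 0.0496 13
  z0.07 y -0.0568 -0.0175 8
  z0.08 y -0.0421 -0.0142 7
  z0.09 y -0.0616 0.0515 33
  z0.10 y -0.0623 0.0537 17
  z0.11 y -0.0592 0.0095 15
  z0.12 y -0.0535 0.0207 12
  z0.13 y -0.0464 0.0272 19
  z0.14 y -0.0325 0.0231 38
arm x 8.228474971226396e-05 line z(y) [0.23137477 0.09370928] 336
head y z [0.14072581 0.12178029] x [-0.01972368 -0.00049438  0.01888654] world [0.52445134 0.10170202]
=> pivot y from R150: -0.004694993516487694 angle 0.24772800689506097
```

```bash
python3 - <<'E'
from h import *
yaw=.053; X=np.array([np.cos(yaw),np.sin(yaw),0]); Y=np.array([-np.sin(yaw),np.cos(yaw),0])
F=np.array([.5324,-.0388,.085])-.0048*Y
print('pivot',F)
for n in('side','top'):
    c=load(n+'0.npz'); m=masks(c)
    for q in('red','blue'):
        P,uv=cloud(c,m[q]); L=np.c_[(P-F)@X,(P-F)@Y,P[:,2]-.085]
        r=np.hypot(L[:,1],L[:,2]); s=(abs(L[:,0]+.0175)<.01)&(r>.05)&(r<.086)&(L[:,2]>0.02); L=L[s]; r=r[s]; a=np.arctan2(L[:,2],L[:,1])
        k=(r>.054)&(r<.078)
        print(n,q,s.sum(),'r',np.percentile(r,[2,50,98]).round(4),'ang pct',np.percentile(a[k],[3,25,50,75,97]).round(3),'x',np.percentile(L[:,0],[3,50,97]).round(4))
        for b in np.arange(.05,.085,.006):
            j=abs(r-b)<.003
            if j.sum(): print('   r%.3f n%d ang %.3f..%.3f'%(b,j.sum(),a[j].min(),a[j].max()))
E
```

```text
pivot [ 0.53265428 -0.04359326  0.085     ]
side red 78 r [0.0514 0.0672 0.0793] ang pct [0.835 0.932 0.957 0.976 0.998] x [-0.0217 -0.0187 -0.0134]
   r0.050 n3 ang 0.819..0.926
   r0.056 n8 ang 0.871..1.000
   r0.062 n19 ang 0.810..1.003
   r0.068 n21 ang 0.880..0.995
   r0.074 n18 ang 0.798..0.980
   r0.080 n9 ang 0.863..0.971
side blue 67 r [0.0591 0.0735 0.0812] ang pct [1.599 1.685 1.712 1.722 1.737] x [-0.0216 -0.0184 -0.0147]
   r0.056 n1 ang 1.694..1.694
   r0.062 n13 ang 1.598..1.749
   r0.068 n13 ang 1.594..1.735
   r0.074 n17 ang 1.606..1.725
   r0.080 n23 ang 1.599..1.716
top red 47 r [0.0562 0.0733 0.0804] ang pct [0.91  0.934 0.949 0.957 0.975] x [-0.0216 -0.0174 -0.0127]
   r0.056 n2 ang 0.926..0.957
   r0.062 n9 ang 0.924..0.975
   r0.068 n9 ang 0.923..0.963
   r0.074 n9 ang 0.919..0.979
   r0.080 n18 ang 0.819..0.944
top blue 24 r [0.0763 0.0793 0.0826] ang pct [1.606 1.632 1.632 1.658 1.686] x [-0.0219 -0.0178 -0.0138]
   r0.074 n3 ang 1.632..1.690
   r0.080 n20 ang 1.552..1.685
```

Measured values:
- **Pivot:** about (0.533, -0.044, 0.085), yaw 0.053.
- **Arm:** at 0.25 rad.
- **Clips:** red about 0.885 rad, blue about 1.63.
- **Head:** about (0.525, 0.102, 0.122).

Next is the approach.

```bash
python3 - <<'E'
from plant import ctrl
import numpy as np
yaw=.053; X=np.array([np.cos(yaw),np.sin(yaw),0]); d=np.array([0,0,-1.])
H=np.array([.5248,.1018,.1223]); 
print(ctrl.sense()['ee_rot'].round(2).tolist() if hasattr(ctrl.sense()['ee_rot'],'round') else ctrl.sense()['ee_rot'])
for sg in(1,-1):
    R=np.c_[d,sg*X,np.cross(d,sg*X)]
    for p in ([.45,-.3,.33],[H[0],H[1],.30],[H[0],H[1],H[2]-.023],[.527,.052,.18]):
        q=ctrl.solve_ik(p,R); print(sg,p,None if q is None else np.round(q,2))
E
```

```text
[[-0.0, 0.28, -0.96], [0.0, -0.96, -0.28], [-1.0, -0.0, 0.0]]
1 [0.45, -0.3, 0.33] [ 1.01  0.36 -0.69  1.54  0.23  1.33  0.35]
1 [np.float64(0.5248), np.float64(0.1018), 0.3] [ 0.5   0.5  -1.17  1.61  0.47  1.35 -0.69]
1 [np.float64(0.5248), np.float64(0.1018), np.float64(0.0993)] [ 0.28  0.62 -0.81  1.91  0.58  0.86 -0.78]
1 [0.527, 0.052, 0.18] [ 0.43  0.52 -0.88  1.82  0.46  1.02 -0.58]
-1 [0.45, -0.3, 0.33] [ 0.51  0.3   0.04  1.55 -0.01  1.29 -2.53]
-1 [np.float64(0.5248), np.float64(0.1018), 0.3] [ 0.52  0.52 -1.22  1.61  0.5   1.36  2.42]
-1 [np.float64(0.5248), np.float64(0.1018), np.float64(0.0993)] [ 0.47  0.8  -1.23  1.91  0.86  1.1   2.08]
-1 [0.527, 0.052, 0.18] [-0.82  0.66  1.15  1.84 -0.68  1.11 -2.5 ]
```

```bash
python3 - <<'E'
from plant import ctrl
import numpy as np, cv2
yaw=.053; X=np.array([np.cos(yaw),np.sin(yaw),0]); d=np.array([0,0,-1.])
R=np.c_[d,X,np.cross(d,X)]
H=np.array([.5248,.1018,.1223])
ctrl.move_to([.45,-.3,.33],R); print(ctrl.sense()['t'],ctrl.sense()['tool_pos'])
ctrl.move_to([H[0],H[1],.28],R); s=ctrl.sense(); print(s['t'],s['tool_pos'],s['joint_pos'],s['contact_force'])
for n in('side','top'):
    c=ctrl.read_camera(n); cv2.imwrite(f'pics/{n}1.png',c['color'])
E
```

```text
1.6417 [ 0.44903145 -0.30170044  0.32940737]
3.1667 [0.52527103 0.10018938 0.27985166] [ 0.35851822  0.42248259 -0.88946425  1.65053098  0.34472494  1.23495998
 -0.55284239] [ 0.79878741 -1.16434473  0.25521868]
```

View pics/side1.png

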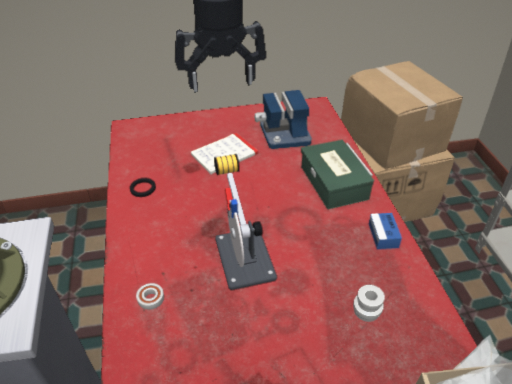

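The gripper hangs above the untouched head, with its fingers at (193,85) and (250,80) straddling the line of the drum at (227,164). I'll descend and grip.

```bash
python3 - <<'E'
from plant import ctrl
import numpy as np, cv2
yaw=.053; X=np.array([np.cos(yaw),np.sin(yaw),0]); d=np.array([0,0,-1.])
R=np.c_[d,X,np.cross(d,X)]
H=np.array([.5248,.1018,.1223])
r=ctrl.servo_line([H[0],H[1],H[2]-.022],R,velocity=.1,stop_force=8); s=ctrl.sense(); print(r,s['t'],s['tool_pos'],s['contact_force'])
if not r:
    ctrl.gripper_to(0.0,strength=35); s=ctrl.sense(); print(s['t'],s['tool_pos'],s['width'],s['contact_force'])
for n in('side','top'):
    c=ctrl.read_camera(n); cv2.imwrite(f'pics/{n}2.png',c['color'][100:300,120:376].repeat(3,0).repeat(3,1))
E
```

```text
False 5.2167 [0.52508456 0.10189149 0.10076887] [0.03712945 0.05150786 0.63123731]
5.675 [0.52551671 0.10189702 0.10056993] 0.5093357822130735 [2.7697374  0.21152535 2.17947338]
```

View pics/side2.png

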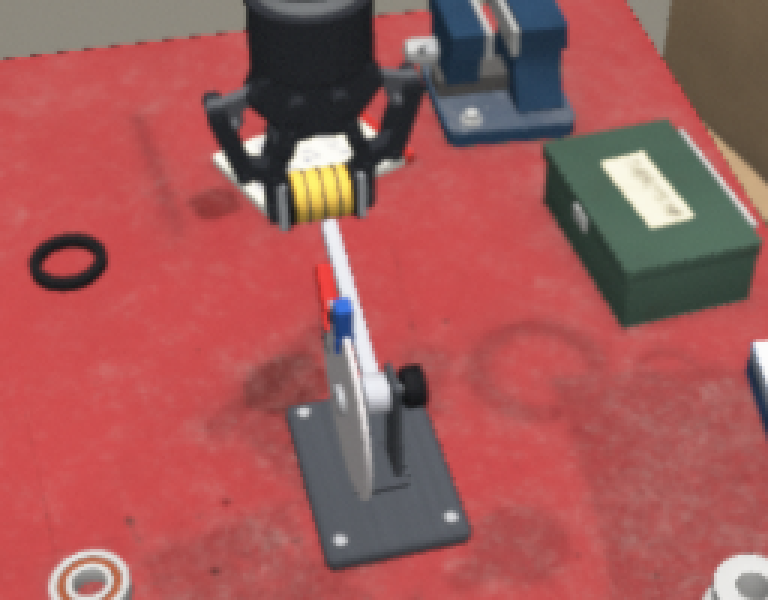

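The drum is pinched by its flat ends at crop pixels (282,205) and (362,195), and the width is 43 mm as expected. Now I'll lead it along the arc to 0.885 rad.

```bash
python3 - <<'E'
from plant import ctrl
import numpy as np, cv2
yaw=.053; Y=np.array([-np.sin(yaw),np.cos(yaw),0]); Z=np.array([0,0,1.])
p0=np.array([.5250,.1019,.1006]); a0=.251; a1=.885
arc=lambda a:.15*(np.cos(a)*Y+np.sin(a)*Z)
for a in np.linspace(a0,a1,8)[1:]:
    ctrl.servo_line(p0+arc(a)-arc(a0),None,velocity=.06)
    s=ctrl.sense(); print(round(a,3),s['t'],np.round(s['tool_pos'],4),(p0+arc(a)-arc(a0)).round(4),np.round(s['contact_force'],1),round(s['width'],3))
    if np.linalg.norm(s['contact_force'])>40: print('STOP');break
ctrl.sleep(.2); np.savez('side3.npz',**ctrl.read_camera('side')); np.savez('top3.npz',**ctrl.read_camera('top'))
E
cat > meas.py <<'E'
from h import *
import sys
yaw=.053; X=np.array([np.cos(yaw),np.sin(yaw),0]); Y=np.array([-np.sin(yaw),np.cos(yaw),0])
F=np.array([.5324,-.0388,.085])-.0048*Y
i=sys.argv[1]
for n in('side','top'):
    c=load(f'{n}{i}.npz'); m=masks(c); cv2.imwrite(f'pics/{n}{i}.png',c['color'][100:300,120:376].repeat(3,0).repeat(3,1))
    g=cv2.cvtColor(c['color'],cv2.COLOR_BGR2HSV).astype(int)
    P,uv=cloud(c,m['yel']); L=np.c_[(P-F)@X,(P-F)@Y,P[:,2]-.085]; r=np.hypot(L[:,1],L[:,2]); s=(abs(L[:,0])<.025)&(r<.18)&(r>.12); L=L[s]
    if len(L)>20:
        for far in (cam(c)[2],):
            from scipy.optimize import least_squares
            q=least_squares(lambda q:np.hypot(L[:,1]-q[0],L[:,2]-q[1])-.018,[.09,.10],loss='soft_l1',f_scale=.001).x
            print(n,len(L),'head',q.round(4),'r',np.hypot(*q).round(4),'ang',np.arctan2(q[1],q[0]).round(3))
    P,uv=cloud(c,(g[...,1]<70)&(g[...,2]>100)); L=np.c_[(P-F)@X,(P-F)@Y,P[:,2]-.085]; r=np.hypot(L[:,1],L[:,2])
    s=(abs(L[:,0])<.009)&(r>.03)&(r<.13)&(L[:,2]>0); A=L[s]
    if len(A)>5: print(n,'bar points',len(A),'ang',np.median(np.arctan2(A[:,2],A[:,1])).round(3))
    P,uv=cloud(c,m['red']); L=np.c_[(P-F)@X,(P-F)@Y,P[:,2]-.085]; r=np.hypot(L[:,1],L[:,2]); s=(abs(L[:,0]+.0175)<.01)&(r>.05)&(r<.086)&(L[:,2]>.02); L=L[s]
    print(n,'red',len(L),L.mean(0).round(4),np.median(np.arctan2(L[:,2],L[:,1])).round(3))
E
python3 meas.py 0; python3 meas.py 3
```

```text
0.342 6.1583 [0.5257 0.0978 0.1136] [0.5252 0.0979 0.1136] [ 4.9 -0.9 -0.3] 0.513
0.432 6.5333 [0.526  0.0926 0.1262] [0.5255 0.0928 0.1262] [ 5.3 -0.4 -0.9] 0.508
0.523 6.9083 [0.5264 0.0864 0.1382] [0.5258 0.0866 0.1382] [ 5.1 -1.8 -0.9] 0.512
0.613 7.2833 [0.5267 0.0792 0.1496] [0.5262 0.0793 0.1497] [ 5.3 -1.5 -1.4] 0.509
0.704 7.6583 [0.5272 0.0709 0.1603] [0.5266 0.071  0.1604] [ 6.5 -1.7 -1.4] 0.514
0.794 8.0333 [0.5277 0.0618 0.1703] [0.5271 0.0618 0.1704] [ 5.5 -0.8 -1.7] 0.513
0.885 8.4083 [0.5282 0.0519 0.1793] [0.5277 0.0517 0.1794] [ 4.8 -0.5 -1.6] 0.51
side 297 head [0.1457 0.0379] r 0.1506 ang 0.254
side bar points 214 ang 0.33
side red 78 [-0.0183  0.0394  0.0545] 0.954
top 264 head [0.1455 0.0368] r 0.1501 ang 0.248
top bar points 205 ang 0.324
top red 47 [-0.0174  0.0434  0.0571] 0.936
side 352 head [0.0981 0.1136] r 0.1501 ang 0.858
side bar points 328 ang 0.939
side red 85 [-0.0177  0.0397  0.0549] 0.951
top red 0 [nan nan nan] nanmeas.py:19: RuntimeWarning: Mean of empty slice.
  print(n,'red',len(L),L.mean(0).round(4),np.median(np.arctan2(L[:,2],L[:,1])).round(3))
  ret = um.true_divide(
  return _methods._mean(a, axis=axis, dtype=dtype,
  ret = ret.dtype.type(ret / rcount)
```

The head is at 0.858 against about 0.88 for the clip, and the clip hasn't moved. I'll nudge it up slightly, release, retreat and check.

```bash
python3 - <<'E'
from plant import ctrl
import numpy as np, cv2
yaw=.053; Y=np.array([-np.sin(yaw),np.cos(yaw),0]); Z=np.array([0,0,1.])
p0=np.array([.5250,.1019,.1006]); a0=.251
arc=lambda a:.15*(np.cos(a)*Y+np.sin(a)*Z)
p=p0+arc(.91)-arc(a0); ctrl.servo_line(p,None,velocity=.04); ctrl.sleep(.2)
ctrl.gripper_to(1.0); s=ctrl.sense(); print(s['t'],s['width'],s['contact_force'])
print(ctrl.servo_line(p+[0,0,.14],None,velocity=.12,stop_force=10))
ctrl.move_to([.45,-.3,.33],np.array(ctrl.sense()['ee_rot'])); s=ctrl.sense(); print(s['t'],s['tool_pos'],s['contact_force'])
np.savez('side4.npz',**ctrl.read_camera('side')); np.savez('top4.npz',**ctrl.read_camera('top'))
E
python3 meas.py 4
```

```text
9.65 0.9988456742828963 [-0.16827552  0.1796829   0.22226518]
False
12.3083 [ 0.45077084 -0.29836472  0.33015461] [ 0.35719279 -0.28600644 -0.35468186]
side 27 head [0.0957 0.1157] r 0.1502 ang 0.88
side bar points 26 ang 1.057
side red 2 [-0.0213  0.0323  0.0398] 0.888
top 302 head [0.0902 0.1469] r 0.1723 ang 1.02
top bar points 157 ang 0.949
top red 47 [-0.0175  0.0434  0.0574] 0.941
```

View pics/top4.png

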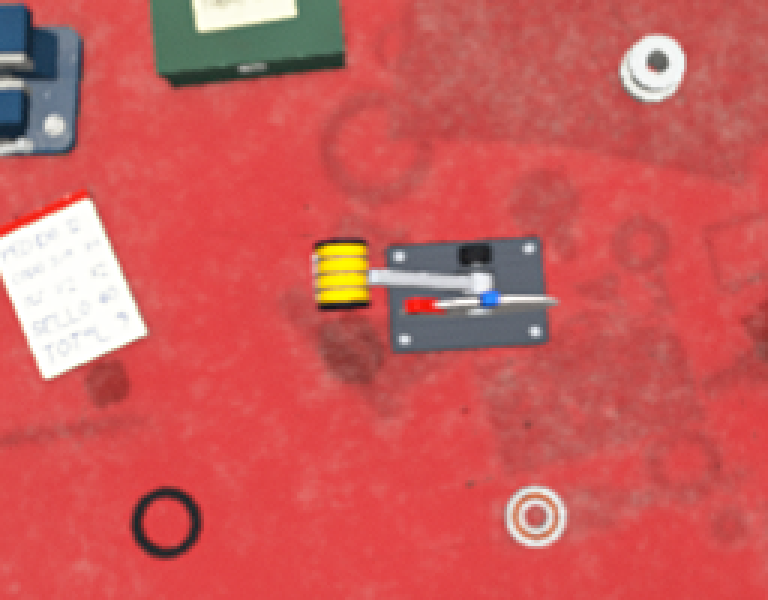

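View pics/side4.png

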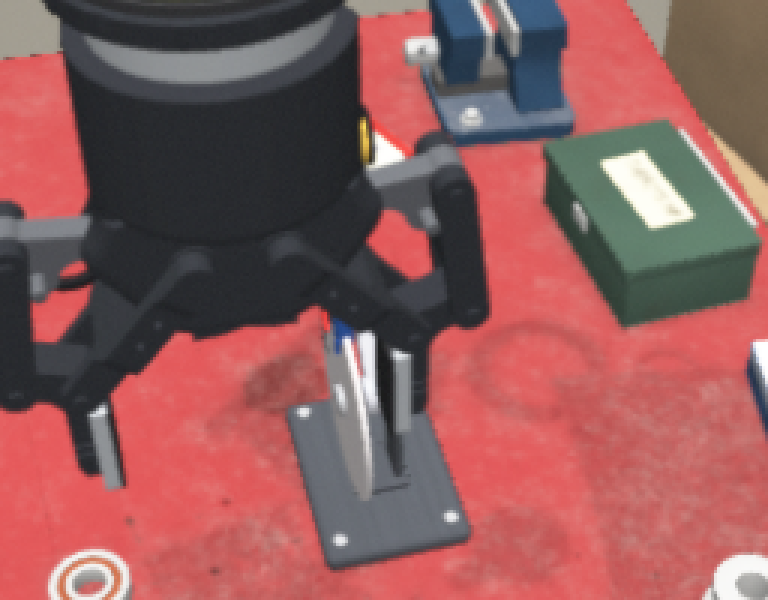

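The top view shows the head at crop (342,275) and the red clip still at (420,305). The gripper blocks the side view, and the top circle fit landed on the wrong side of the drum (radius 172 mm). I'll move clear and measure again.

```bash
sed -i 's/\[.09,.10\]/L[:,1:].mean(0)-[0,.012]/' meas.py && python3 - <<'E'
from plant import ctrl
import numpy as np, cv2
ctrl.set_joints([1.391, 0.507, -0.238, 1.5, 0.126, 1.149, -0.155]); s=ctrl.sense(); print(s['t'],s['tool_pos'],s['contact_force'])
np.savez('side5.npz',**ctrl.read_camera('side')); np.savez('top5.npz',**ctrl.read_camera('top'))
E
python3 meas.py 5
```

```text
13.95 [ 0.17810332 -0.59908897  0.23199663] [0.733805   0.26227876 0.39450082]
side 351 head [0.0953 0.1157] r 0.1499 ang 0.881
side bar points 333 ang 0.962
side red 87 [-0.0177  0.0396  0.0547] 0.95
top 301 head [0.0951 0.1147] r 0.149 ang 0.878
top bar points 156 ang 0.95
top red 48 [-0.0175  0.0434  0.0574] 0.938
```

View pics/side5.png

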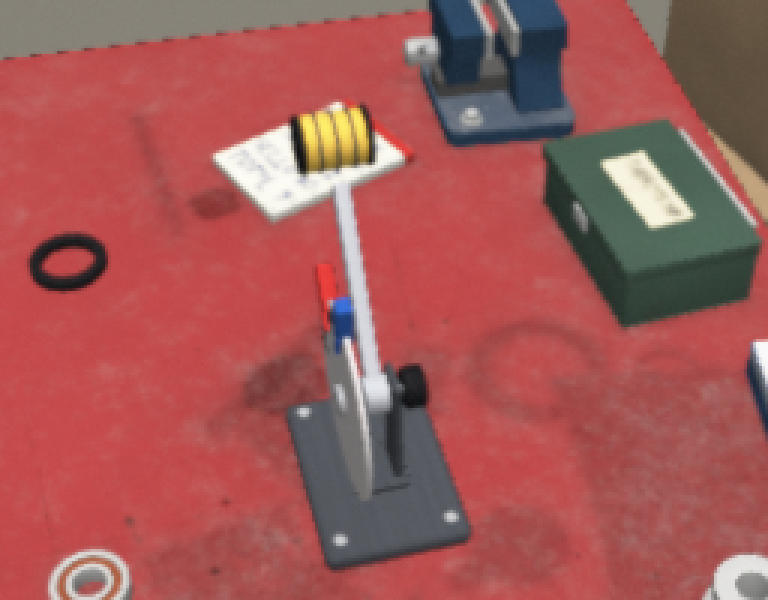

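The released arm holds at 0.88 rad, and both views agree. In the side view the head is at crop (335,140) and the red clip is still at (325,285). I'll hand it in.

```bash
python3 -c "
from plant import ctrl
ctrl.sign_off()"
```

```text
the job is handed in; nothing more can be done
```

I pinched the light's head by its flat ends and led it from about 0.25 rad up to the red clip's line. I then let go, backed the robot away to its start pose and handed the job in at about 14 s of the 32 s allowed.

- **Arm angle:** after release it measured 0.881 rad (side camera) and 0.878 rad (top camera). The red clip is at about 0.88 rad, which I know to within about 0.03 rad, and the limit is 0.175 rad.
- **Holding still:** the pictures at 12.3 s and 14.0 s show the same angle, so the arm stays where it was left.
- **Red clip:** it stayed within 0.5 mm of where it started in both views.
- **Forces:** readings taken between moves stayed below about 7 N, and the robot was clear of everything at the end.

**Checks that failed or disagreed:**
- With the head still gripped, the arm first measured 0.858 rad against a target of 0.885, so I nudged it up slightly before letting go.
- One check at 12.3 s was unusable: the gripper blocked the side view and the top fit picked the wrong side of the drum. I repeated it with the robot clear and a better starting point for the fit.

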